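Lock a specimen block in the bench clamp with its thumb wedge

TASK

Slide the clamp's jaw bar up until it pins the specimen block against the stop. Then push the thumb wedge, thin end first, along the back rail into the gap behind the bar until it jams the bar firmly and stays jammed when you let go; press gently, because too hard a squeeze cracks the specimen. Leave the bottle, beaker and dish where they stand.

Things in the scene. Friction and masses are not known exactly. Their poses are not given: they have to be found in the camera images.
- clamp: Aluminium clamp plate fixed on the table, x -87.5 to +77.5, y -175 to +90 mm about its origin, which is on its underside; top face at z = 12 mm. The jaw bar, block and a steel stop (20 x 110 mm, 26 mm tall, fixed across the plate) follow one another towards +x. The stop's face is near x = 38 mm, but preset up to 3 mm either way and not measured.
- back_rail (a point): Middle of the top of the inner face of the steel back rail fixed along the plate's -x edge: 20 mm above the plate, rail from y = -170 to +85 mm, face at x = -66 mm in the clamp's frame. A guide strip 14 mm tall and 10 mm wide runs parallel to it from y = -170 to -60 mm, its near face at x = -20 mm: the wedge is parked in the 46 mm lane between them.
- jaw_bar: Steel bar, 70 mm along the clamp's y, 24 mm tall, sliding only along the clamp's x (1.5 N friction). Front (+x) face flat; back face slopes 1 in 7: 17 mm thick at y = -35, 27 mm at y = +35, so the gap to the back rail narrows towards +y. Origin at plate top, mid back face; axes as the clamp's. It starts 13 to 30 mm short of pinning the block.
- jaw_tab (a point): Centre of the upright tab on top of the jaw bar: 10 mm thick (along x), 40 mm wide (along y), from 24 to 54 mm above the plate's top face (this point is at 39 mm). Push or pull the bar by it. Axes parallel to the clamp's.
- jaw_face (a point): Centre of the jaw bar's flat front face, 12 mm above the plate top and 22 mm in +x from the bar's origin; axes parallel to the clamp's.
- block: Cream specimen block with a dark half shell on top, 46 mm (x) by 60 mm (y) by 30 mm tall, 0.12 kg, loose on the plate, 1 to 6 mm from the stop. Origin at the centre of its underside. It cracks if squeezed with more than 30 N.
- block_center (a point): Centre of the specimen block, half-way up (15 mm above its underside).
- wedge: Loose steel thumb wedge, 0.4 kg, on the plate in the lane, thin end to the clamp's +y. 100 mm long (y), 24 mm tall; straight -x face along the back rail, +x face sloping 1 in 7: 43 mm thick at the rear (y = -50), 29 mm at the front (y = +50). A thumb lip 38 mm wide, 10 mm thick rises at the rear to 42 mm. Origin on its underside, mid length, 18 mm from the straight face.
- wedge_center (a point): Centre of the wedge, 12 mm above its underside, axes as the wedge. It jams with this point anywhere from 25 mm short of to 30 mm past the clamp's y = 0, depending on the stop. Once jammed it holds itself by friction (coefficient 0.5 to 0.7).
- wedge_push (a point): Middle of the wedge's rear (thick, -y) end face, 12 mm above its underside: push here, low, towards the clamp's +y. Sliding it on the plate takes 2 to 3 N; beyond that the squeeze on the block is about 0.6 to 1.3 times the push. A straight push that rises slowly to about 13 N jams it well; sideways drag while pushing loosens it on release, so back off and push again.
- bottle: White reagent bottle with a blue band, 60 mm across, 130 mm tall, a bystander. Origin under its centre.
- beaker: Glass beaker, 70 mm across, 80 mm tall, a bystander. Origin under its centre.
- dish: White shallow dish, 90 mm across, 15 mm tall, a bystander. Origin under its centre.
Not all that is in view belongs to the job. Leave any orange or yellow look-alike of the wedge alone.

How it is judged:
By the outcome, as a careful person would: the job done as asked, in the order asked, and still so for the second after the job is handed in, with the robot touching nothing.
It also fails if it takes over 64 s, if anything falls off the work surface, if the arm or the gripper's body presses on something with over 40 N, if the wrist force passes 120 N, or if a joint passes its speed limit or range.

ROBOT

A 6-joint arm with a two-finger parallel gripper is mounted at the origin on the work surface. World frame = base frame: x ahead of the robot, y to its left, z up, the work surface at z = 0. Lengths are in mm, angles in rad, forces in N, time in s.
With the tool pointing down it reaches from about 275 to 1000 mm from the base axis. Payload 8.4 kg.
Tool frame: the origin (TCP) lies at the very end of the fingers, on their centre line; the grasp point (between the pads) lies 19 mm behind it; z points along the fingers, y is the direction in which the jaws open and shut (so a half turn about z gives the same grasp; the last joint's range is limited). The gripper opens to 85 mm and grips with 20 to 120 N. Pads are 22 mm wide; open, the fingers measure 114 mm over their backs; the gripper's body (76 mm by 85 mm) begins 54 mm behind the grasp point. The pads swing forward as they close: fully open they stand 13 mm farther back than shut.
Start: joints at [-1.133, 0.353, 1.633, -0, 1.155, -0.002], TCP at [266.098, -565.526, 231.281] pointing down, gripper open.
Joint ranges: [-2.63, 2.63], [-0.92, 2.1], [0.06, 2.66], [-1.3, 4.44], [0, 2.69], [-3.02, 3.02]. Speed limits (rad/s): [2.22, 2.22, 2.79, 3.14, 3.14, 3.14].

INTERFACE

Orientations are given as [roll, pitch, yaw] about the fixed x, y, z axes, in that order (R = Rz(yaw) Ry(pitch) Rx(roll)).
In Python, from rig import r gives the robot as it stands.
- The arm moves only by the tool jog_arm, never from a script. Its argument "moves" is a list of rows, each an object with "grip": the gripper command: -1 is fully open, 1 is shut, values between are in proportion; "translation": the shift along the tool's x, y, z in m, a list of three; "twist": the turn, a rotation vector about the tool's x, y, z in rad, a list of three. In form: [{"grip": grip, "translation": [dx, dy, dz], "twist": [ax, ay, az]}, ...]. A call has 1 to 10 rows; each row shifts and turns the commanded pose from where the row before left it, along the tool's axes as they then stand; what a row does not reach is not made up. A row lasts 1/12 s, in which the tool goes at most 41.7 mm and 7.16 degrees, less where a joint would pass 70% of its speed; a pose out of reach is approached as far as the arm can. A call with a gripper value outside its range is refused whole. The fingers move at their own pace and stop on an object; "squeeze" is the grip in N (left out, the last holds). Time passes only in rows, so rows that do not move let the fingers close. It gives the time, the measured TCP pose, the force and the opening at its end, in the units of the state.
- r.sense(): the state, without advancing time (a new reading comes with each control period).
- r.grab_frame(name): name is "side" or "top"; returns (picture, depth): 420x560x3 uint8, red, green, blue; 420x560 float32, mm along the optical axis (not along the pixel's ray), 0 where there is no reading.
- r.calibration(name): a dict with "fx", "fy", "cx", "cy" (pixels), "k1" (the pictures are not rectified: a ray, as slopes to the right and down, at radius r is drawn at 1 + k1 r^2 times it, then the intrinsics apply), "R" (3x3) and "t" (3): a world point X has camera coordinates R X + t. Camera axes: x right, y down, z forward; pixel columns grow to the right and rows downward; lengths in mm; the calibration is good to about 2 mm. A picture is of the moment at which its call begins. calibration takes no time and is no camera call.
- r.sign_off(): hands the job in, once; it reports no verdict.
The state is a dict: "clock": time; "qpos": joint angles; "qvel": joint speeds; "joint_efforts": joint torques, N m; "eef_pos": TCP position; "tcp_rot": TCP orientation; "contact_force": force on the tool from outside, world axes, zero at the start; "wrist_torque": the same for the moment, N m; "opening": opening from 0.0 (shut) to 1.0 (fully open).
Only numpy, scipy, OpenCV 4.12 (cv2) and the standard library are available. Lean on these libraries where they do the work, as an engineer would, in place of code of your own. Each camera call takes 0.05 s, during which the arm holds its last target.

## Working session

There is one attempt and no reset: what is moved stays moved. The work goes in short steps, Python scripts to look and compute and a tool call to move; the robot and the scene stay as the last step left them, time stands still between calls to the robot, and variables do not carry over. Pictures are saved under pics/ and viewed, and the job is handed in when it is done.

Besides the shell and the picture viewer there is one more tool, called after "Call:" as name(argument=value, ...), one argument or row to a line, values as JSON. jog_arm: Moves the arm, as the interface text tells. Its arguments: {"type":"object","properties":{"moves":{"type":"array"},"squeeze":{"type":"number"}},"required":["moves"]}

```bash
mkdir -p pics; ls; python3 - <<'E'
from rig import r
import cv2,numpy as np
print(r.sense())
for n in ("side","top"):
    p,d=r.grab_frame(n)
    np.savez(f"{n}0.npz",p=p,d=d)
    cv2.imwrite(f"pics/{n}0.png",p[:,:,::-1])
    print(n,r.calibration(n))
E
```

```text
pics
{'clock': 0.0, 'qpos': array([-1.13340983e+00,  3.53658479e-01,  1.63415857e+00, -9.33153218e-06,
        1.15521704e+00, -2.39538537e-03]), 'qvel': array([ 0.001852  , -0.00031548, -0.00060352, -0.00025649, -0.00160235,
        0.00156293]), 'joint_efforts': array([ 1.68668164e-03, -6.05226517e+01, -3.42069876e+01,  1.79684293e-04,
        9.53505398e-03,  1.19210677e-05]), 'eef_pos': array([ 265.87815531, -565.07740562,  230.5447851 ]), 'tcp_rot': array([-3.14015120e+00,  5.07900833e-06,  4.39785659e-01]), 'contact_force': array([-0.08667475, -0.1323943 , -0.4241256 ]), 'wrist_torque': array([ 0.00700086, -0.00350787, -0.0084015 ]), 'opening': 1.001335752025347}
side {'fx': 473.249633817407, 'fy': 473.249633817407, 'cx': 278.8586318932609, 'cy': 212.10629065863426, 'k1': 0.031187321233999407, 'R': array([[-0.94944053, -0.31392007,  0.00410774],
       [-0.22040363,  0.65717142, -0.72079675],
       [ 0.22357308, -0.68525901, -0.69313431]]), 't': array([ 469.57303887,  156.34910357, 1191.37181812])}
top {'fx': 524.8052449461982, 'fy': 524.8052449461982, 'cx': 282.77070996301507, 'cy': 208.00691174904085, 'k1': 0.019482296843266363, 'R': array([[ 0.02136324, -0.99973538,  0.00853172],
       [-0.99586497, -0.02203266, -0.08813359],
       [ 0.08829824, -0.00661362, -0.99607213]]), 't': array([  -4.72376104,  510.43096788, 1312.21918168])}
```

View pics/side0.png

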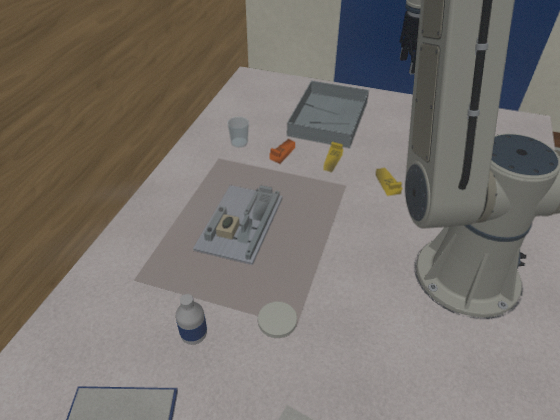

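View pics/top0.png

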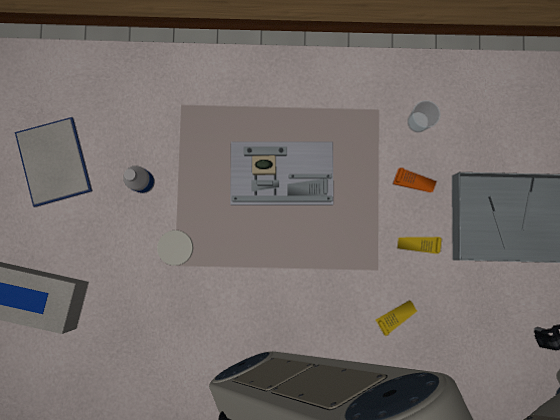

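```bash
python3 - <<'E'
import cv2,numpy as np
p=np.load("top0.npz")["p"]
c=p[130:215,220:345,::-1]
c=cv2.resize(c,None,fx=6.3,fy=6.3,interpolation=cv2.INTER_CUBIC)
c=np.clip(c*1.6,0,255).astype(np.uint8)
cv2.imwrite("pics/topz.png",c)
p=np.load("side0.npz")["p"]
c=p[175:270,185:295,::-1]
c=cv2.resize(c,None,fx=6.3,fy=6.3,interpolation=cv2.INTER_CUBIC)
c=np.clip(c*1.4,0,255).astype(np.uint8)
cv2.imwrite("pics/sidez.png",c)
E
```

```text
(no output)
```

View pics/topz.png

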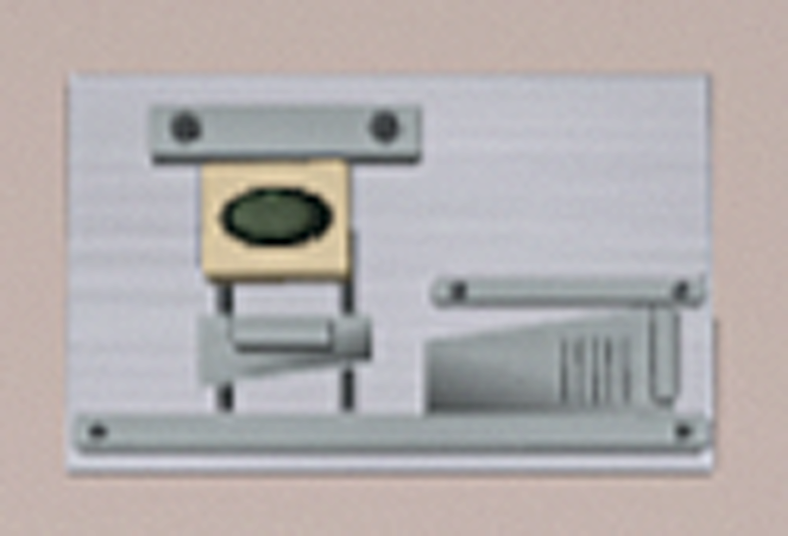

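View pics/sidez.png

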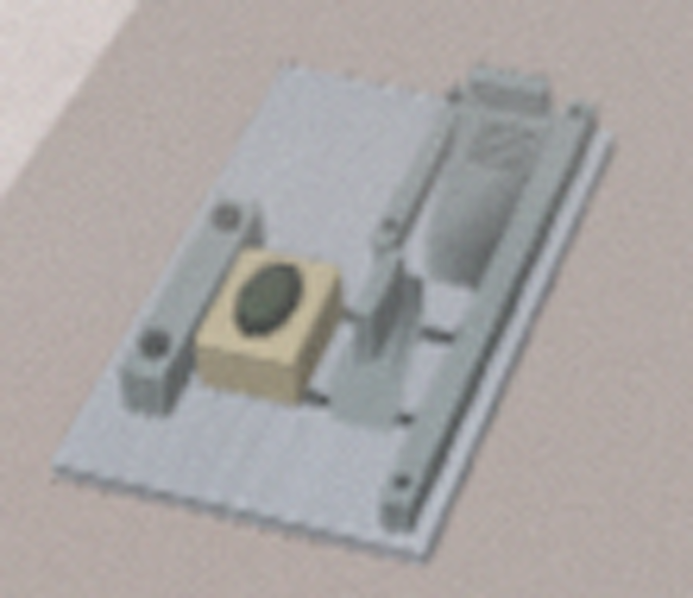

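```bash
cat > h.py <<'E'
import numpy as np,cv2
from rig import r
def ray(name,uv):
    c=r.calibration(name); K=np.array([[c['fx'],0,c['cx']],[0,c['fy'],c['cy']],[0,0,1]])
    n=cv2.undistortPoints(np.array(uv,float).reshape(-1,1,2),K,np.array([c['k1'],0,0,0,0.])).reshape(-1,2)
    d=np.c_[n,np.ones(len(n))]@np.array(c['R']); o=-np.array(c['R']).T@np.array(c['t'])
    return o,d
def plane(name,uv,z):
    o,d=ray(name,uv); s=(z-o[2])/d[:,2]; return o+d*s[:,None]
def zt(pts,off=(220,130),f=6.3): return (np.array(pts,float)+.5)/f-.5+np.array(off)
def clampfit(uv,name="top"):
    W=plane(name,uv,12)[:,:2]
    M=np.array([[77.5,90],[77.5,-175],[-87.5,-175],[-87.5,90]])
    mc,wc=M.mean(0),W.mean(0); H=(M-mc).T@(W-wc)
    th=np.arctan2(H[0,1]-H[1,0],H[0,0]+H[1,1]); R=np.array([[np.cos(th),-np.sin(th)],[np.sin(th),np.cos(th)]])
    t=wc-R@mc
    return th,R,t,(W-t)@R-M
E
python3 - <<'E'
from h import *
uv=zt([(68,73),(712,73),(713,470),(67,472)])
th,R,t,res=clampfit(uv); print("top",th,t,res.round(1).tolist())
uvs=zt([(55,470),(285,66),(614,140),(428,560)],(185,175))
ths,Rs,ts,res=clampfit(uvs[[0,1,2,3]],"side"); print("side",ths,ts,res.round(1).tolist())
def cl(name,pts,z,off=(220,130),R=R,t=t): return ((plane(name,zt(pts,off),z)[:,:2]-t)@R).round(1).tolist()
print("stop bottom edge top(z38)",cl("top",[(152,158),(420,158),(152,105),(420,105)],38))
print("block top z42",cl("top",[(203,162),(352,160),(348,273),(203,275)],42))
print("rail inner top z32",cl("top",[(80,415),(710,415)],32))
print("wedge top z36: thin",cl("top",[(427,342),(427,411)],36))
print("lip top z54",cl("top",[(655,306),(680,308),(680,398),(652,400)],54))
print("tab top z66",cl("top",[(232,317),(332,317),(332,348),(232,350)],66))
print("bar top z36",cl("top",[(198,318),(370,318),(370,356),(200,382)],36))
print("origin dists", t, np.hypot(*t))
E
```

```text
top 0.02351411066249578 [606.9196466   54.07076602] [[-0.2, -0.2], [-0.3, -0.1], [0.5, 1.2], [0.0, -0.9]]
side 0.02422829878663473 [605.83900968  58.06337696] [[-1.7, -0.0], [0.4, -2.2], [1.0, 1.9], [0.3, 0.3]]
stop bottom edge top(z38) [[36.9, 53.4], [36.9, -54.4], [58.5, 53.5], [58.5, -54.4]]
block top z42 [[34.5, 32.7], [35.3, -27.0], [-10.5, -25.4], [-11.3, 32.6]]
rail inner top z32 [[-66.4, 82.3], [-66.7, -170.8]]
wedge top z36: thin [[-37.5, -57.0], [-65.4, -56.9]]
lip top z54 [[-25.7, -147.1], [-26.5, -157.0], [-62.4, -156.7], [-63.2, -145.6]]
tab top z66 [[-31.6, 20.0], [-31.7, -19.3], [-43.9, -19.2], [-44.7, 19.9]]
bar top z36 [[-27.7, 34.8], [-27.8, -34.2], [-43.2, -34.1], [-53.6, 34.0]]
origin dists [606.9196466   54.07076602] 609.3234815457944
```

Call:
jog_arm(
  moves=[
    {"grip": 1,"translation": [0,0,0],"twist": [0,0,0.104]},
    {"grip": 1,"translation": [0,0,0],"twist": [0,0,0.104]},
    {"grip": 1,"translation": [0,0,0],"twist": [0,0,0.104]},
    {"grip": 1,"translation": [0,0,0],"twist": [0,0,0.104]},
    {"grip": 1,"translation": [0.014,-0.03,0.004],"twist": [0,0,0]},
    {"grip": 1,"translation": [0.014,-0.03,0.004],"twist": [0,0,0]},
    {"grip": 1,"translation": [0.014,-0.03,0.004],"twist": [0,0,0]},
    {"grip": 1,"translation": [0.014,-0.03,0.004],"twist": [0,0,0]},
    {"grip": 1,"translation": [0.014,-0.03,0.004],"twist": [0,0,0]},
    {"grip": 1,"translation": [0.014,-0.03,0.004],"twist": [0,0,0]},
  ],
)

```text
clock: 0.93
eef_pos: [345.9, -382.0, 206.8]
tcp_rot: [-3.141, 0.0, 0.023]
contact_force: [0.5, 0.2, 0.4]
opening: -0.001
```

Call:
jog_arm(
  moves=[
    {"grip": 1,"translation": [0.0145,-0.031,0.005],"twist": [0,0,0]},
    {"grip": 1,"translation": [0.0145,-0.031,0.005],"twist": [0,0,0]},
    {"grip": 1,"translation": [0.0145,-0.031,0.005],"twist": [0,0,0]},
    {"grip": 1,"translation": [0.0145,-0.031,0.005],"twist": [0,0,0]},
    {"grip": 1,"translation": [0.0145,-0.031,0.005],"twist": [0,0,0]},
    {"grip": 1,"translation": [0.0145,-0.031,0.005],"twist": [0,0,0]},
    {"grip": 1,"translation": [0.0145,-0.031,0.005],"twist": [0,0,0]},
    {"grip": 1,"translation": [0.0145,-0.031,0.005],"twist": [0,0,0]},
    {"grip": 1,"translation": [0.0145,-0.031,0.005],"twist": [0,0,0]},
    {"grip": 1,"translation": [0.0145,-0.031,0.005],"twist": [0,0,0]},
  ],
)

```text
clock: 1.77
eef_pos: [483.6, -68.5, 157.0]
tcp_rot: [-3.142, 0.0, 0.024]
contact_force: [0.3, -0.8, -0.2]
opening: -0.002
```

Call:
jog_arm(
  moves=[
    {"grip": 1,"translation": [0.012,-0.024,0.011],"twist": [0,0,0]},
    {"grip": 1,"translation": [0.012,-0.024,0.011],"twist": [0,0,0]},
    {"grip": 1,"translation": [0.012,-0.024,0.011],"twist": [0,0,0]},
    {"grip": 1,"translation": [0.012,-0.024,0.011],"twist": [0,0,0]},
    {"grip": 1,"translation": [0.012,-0.024,0.011],"twist": [0,0,0]},
    {"grip": 1,"translation": [0,0,0],"twist": [0,0,0]},
  ],
)

```text
clock: 2.27
eef_pos: [541.3, 54.5, 100.4]
tcp_rot: [-3.141, 0.001, 0.026]
contact_force: [0.6, -0.9, 0.6]
opening: 0.001
```

```bash
python3 - <<'E'
from h import *
for n in ("side","top"):
    p,d=r.grab_frame(n)
    c=p[100:250,150:350] if n=="side" else p[110:260,200:400]
    cv2.imwrite(f"pics/{n}1.png",cv2.resize(c[:,:,::-1],None,fx=4,fy=4,interpolation=cv2.INTER_CUBIC))
print(r.sense())
E
```

```text
{'clock': 2.3667, 'qpos': array([ 9.28894016e-02,  3.90001558e-01,  1.91686511e+00, -2.19602710e-04,
        8.36591456e-01,  1.63799669e+00]), 'qvel': array([-0.02958764, -0.02462777,  0.01117927, -0.00658976,  0.00793083,
       -0.00760889]), 'joint_efforts': array([  1.46474473, -53.84473801, -26.69250548,   0.13671626,
        -0.18173909,   0.15477253]), 'eef_pos': array([539.93041547,  51.7489466 , 101.522493  ]), 'tcp_rot': array([3.14130500e+00, 1.85034770e-03, 2.58360568e-02]), 'contact_force': array([0.44658155, 0.91854918, 0.17731249]), 'wrist_torque': array([ 0.03292364,  0.0659594 , -0.01546518]), 'opening': -0.003185736558801503}
```

View pics/side1.png

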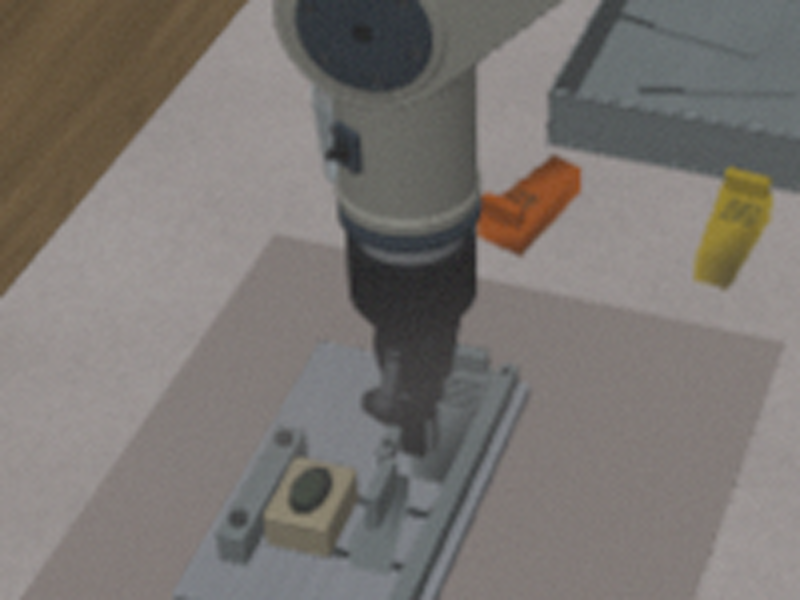

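Call:
jog_arm(
  moves=[
    {"grip": 1,"translation": [0,0,0.018],"twist": [0,0,0]},
    {"grip": 1,"translation": [0,0,0.018],"twist": [0,0,0]},
    {"grip": 1,"translation": [0,0,0.018],"twist": [0,0,0]},
    {"grip": 1,"translation": [0,0,0],"twist": [0,0,0]},
    {"grip": 1,"translation": [0,0,0],"twist": [0,0,0]},
    {"grip": 1,"translation": [0.002,0,0],"twist": [0,0,0]},
    {"grip": 1,"translation": [0.002,0,0],"twist": [0,0,0]},
  ],
)

```text
clock: 2.95
eef_pos: [545.4, 50.9, 49.6]
tcp_rot: [-3.142, -0.002, 0.023]
contact_force: [0.9, 0.0, 0.2]
opening: 0.001
```

Call:
jog_arm(
  moves=[
    {"grip": 1,"translation": [0.001,0,0.003],"twist": [0,0,0]},
    {"grip": 1,"translation": [0.002,0,0],"twist": [0,0,0]},
    {"grip": 1,"translation": [0.002,0,0],"twist": [0,0,0]},
    {"grip": 1,"translation": [0.002,0,0],"twist": [0,0,0]},
    {"grip": 1,"translation": [0.002,0,0],"twist": [0,0,0]},
    {"grip": 1,"translation": [0.002,0,0],"twist": [0,0,0]},
    {"grip": 1,"translation": [0.002,0,0],"twist": [0,0,0]},
  ],
)

```text
clock: 3.53
eef_pos: [557.3, 51.6, 45.2]
tcp_rot: [3.142, 0.001, 0.024]
contact_force: [-1.6, -0.6, 1.3]
opening: 0.001
```

Call:
jog_arm(
  moves=[
    {"grip": 1,"translation": [0.0015,0,0],"twist": [0,0,0]},
    {"grip": 1,"translation": [0.0015,0,0],"twist": [0,0,0]},
    {"grip": 1,"translation": [0.0015,0,0],"twist": [0,0,0]},
    {"grip": 1,"translation": [0.0015,0,0],"twist": [0,0,0]},
    {"grip": 1,"translation": [0.0015,0,0],"twist": [0,0,0]},
    {"grip": 1,"translation": [0.0015,0,0],"twist": [0,0,0]},
  ],
)

```text
clock: 4.03
eef_pos: [566.5, 51.8, 45.2]
tcp_rot: [-3.142, 0.0, 0.024]
contact_force: [-1.2, 0.6, 0.2]
opening: -0.002
```

Call:
jog_arm(
  moves=[
    {"grip": 1,"translation": [0.001,0,0],"twist": [0,0,0]},
    {"grip": 1,"translation": [0.001,0,0],"twist": [0,0,0]},
    {"grip": 1,"translation": [0.001,0,0],"twist": [0,0,0]},
  ],
)

```text
clock: 4.28
eef_pos: [569.5, 51.9, 45.2]
tcp_rot: [-3.142, 0.0, 0.024]
contact_force: [-1.9, -0.1, -0.1]
opening: -0.0
```

Call:
jog_arm(
  moves=[
    {"grip": 1,"translation": [0.001,0,0],"twist": [0,0,0]},
    {"grip": 1,"translation": [0.0005,0,0],"twist": [0,0,0]},
  ],
)

```text
clock: 4.45
eef_pos: [570.9, 51.9, 45.2]
tcp_rot: [-3.142, 0.0, 0.024]
contact_force: [-2.5, 0.6, 1.6]
opening: -0.002
```

Call:
jog_arm(
  moves=[
    {"grip": 1,"translation": [0.0005,0,0],"twist": [0,0,0]},
    {"grip": 1,"translation": [0.0005,0,0],"twist": [0,0,0]},
  ],
)

```text
clock: 4.62
eef_pos: [571.8, 51.9, 45.2]
tcp_rot: [-3.142, 0.0, 0.024]
contact_force: [-2.0, 0.2, 0.5]
opening: -0.0
```

Call:
jog_arm(
  moves=[
    {"grip": 1,"translation": [0.0005,0,0],"twist": [0,0,0]},
    {"grip": 1,"translation": [0.0005,0,0],"twist": [0,0,0]},
  ],
)

```text
clock: 4.78
eef_pos: [572.9, 52.0, 45.2]
tcp_rot: [-3.142, 0.0, 0.024]
contact_force: [-1.9, 0.8, -0.3]
opening: 0.001
```

Call:
jog_arm(
  moves=[
    {"grip": 1,"translation": [0.0005,0,0],"twist": [0,0,0]},
    {"grip": 1,"translation": [0.0003,0,0],"twist": [0,0,0]},
  ],
)

```text
clock: 4.95
eef_pos: [573.8, 52.0, 45.2]
tcp_rot: [-3.142, 0.0, 0.024]
contact_force: [-2.0, 0.2, -1.2]
opening: -0.001
```

Call:
jog_arm(
  moves=[
    {"grip": 1,"translation": [0.0005,0,0],"twist": [0,0,0]},
    {"grip": 1,"translation": [0.0005,0,0],"twist": [0,0,0]},
  ],
)

```text
clock: 5.12
eef_pos: [574.0, 52.0, 45.2]
tcp_rot: [3.142, 0.002, 0.024]
contact_force: [-6.8, 1.1, 4.0]
opening: -0.002
```

Call:
jog_arm(
  moves=[
    {"grip": 1,"translation": [0.0005,0,0],"twist": [0,0,0]},
    {"grip": 1,"translation": [0.0003,0,0],"twist": [0,0,0]},
  ],
)

```text
clock: 5.28
eef_pos: [574.0, 52.0, 45.2]
tcp_rot: [3.142, 0.003, 0.024]
contact_force: [-9.1, 0.0, 7.2]
opening: -0.005
```

Call:
jog_arm(
  moves=[
    {"grip": 1,"translation": [-0.002,0,0],"twist": [0,0,0]},
    {"grip": 1,"translation": [-0.01,0,0],"twist": [0,0,0]},
    {"grip": 1,"translation": [0,0,-0.025],"twist": [0,0,0]},
    {"grip": 1,"translation": [0,0,-0.03],"twist": [0,0,0]},
    {"grip": 1,"translation": [0,0.037,0],"twist": [0,0,0]},
    {"grip": 1,"translation": [0,0.037,0],"twist": [0,0,0]},
    {"grip": 1,"translation": [0,0.037,0],"twist": [0,0,0]},
    {"grip": 1,"translation": [0,0.037,0],"twist": [0,0,0]},
    {"grip": 1,"translation": [0,0.041,0],"twist": [0,0,0]},
    {"grip": 1,"translation": [0,0,0],"twist": [0.1,0,0]},
  ],
)

```text
clock: 6.12
eef_pos: [568.4, -141.2, 100.9]
tcp_rot: [-3.046, -0.003, 0.024]
contact_force: [-0.3, 0.9, -0.4]
opening: -0.001
```

```bash
python3 - <<'E'
from h import *
for n in ("side","top"):
    p,d=r.grab_frame(n)
    np.savez(f"{n}2.npz",p=p,d=d)
    c=p[175:270,185:295] if n=="side" else p[130:215,220:345]
    cv2.imwrite(f"pics/{n}2.png",np.clip(cv2.resize(c[:,:,::-1],None,fx=6.3,fy=6.3,interpolation=cv2.INTER_CUBIC)*1.4,0,255).astype(np.uint8))
s=r.sense();print(s['clock'],s['eef_pos'],s['tcp_rot'],s['contact_force'])
E
```

```text
6.2167 [ 568.41058754 -140.05956888  100.50069329] [-3.03972554e+00 -2.11567177e-03  1.94229856e-02] [-0.11884183  0.13758449  0.57903596]
```

View pics/top2.png

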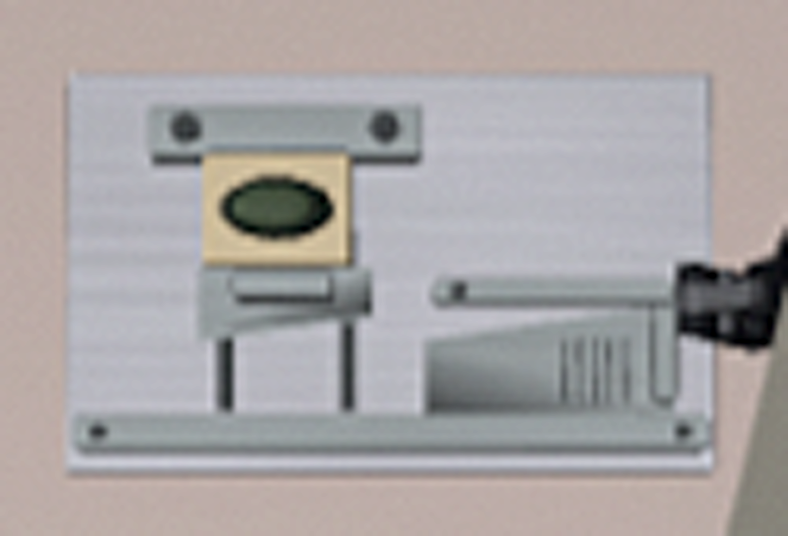

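View pics/side2.png

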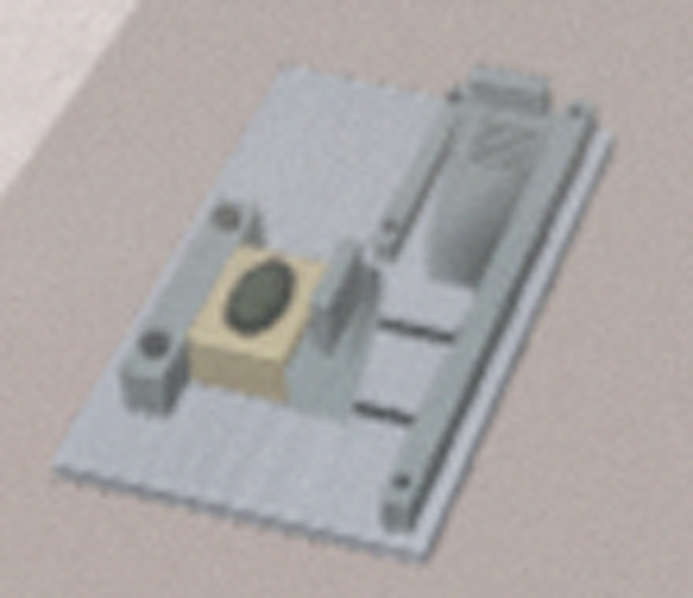

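Call:
jog_arm(
  moves=[
    {"grip": 1,"translation": [-0.002,0,0.02],"twist": [0,0,0]},
    {"grip": 1,"translation": [0,0,0.025],"twist": [0,0,0]},
    {"grip": 1,"translation": [0,0,0.02],"twist": [0,0,0]},
    {"grip": 1,"translation": [0,0,0.01],"twist": [0,0,0]},
    {"grip": 1,"translation": [0,0,0.004],"twist": [0,0,0]},
    {"grip": 1,"translation": [0,0,0],"twist": [0,0,0]},
    {"grip": 1,"translation": [0,0,0],"twist": [0,0,0]},
  ],
)

```text
clock: 6.8
eef_pos: [566.5, -129.1, 22.4]
tcp_rot: [-3.042, -0.001, 0.024]
contact_force: [0.3, -0.6, 0.2]
opening: -0.006
```

```bash
python3 - <<'E'
from h import *
for n in ("side","top"):
    p,d=r.grab_frame(n)
    np.savez(f"{n}3.npz",p=p,d=d)
    c=p[140:240,205:305] if n=="side" else p[130:215,220:345]
    cv2.imwrite(f"pics/{n}3.png",np.clip(cv2.resize(c[:,:,::-1],None,fx=6,fy=6,interpolation=cv2.INTER_CUBIC)*1.4,0,255).astype(np.uint8))
s=r.sense();print(s['clock'],s['eef_pos'],s['tcp_rot'],s['contact_force'])
E
```

```text
6.9 [ 566.83785139 -129.48603928   22.84484536] [-3.04242749e+00 -1.86521530e-03  2.39586816e-02] [ 0.2396211  -0.94709529  0.54478069]
```

View pics/side3.png

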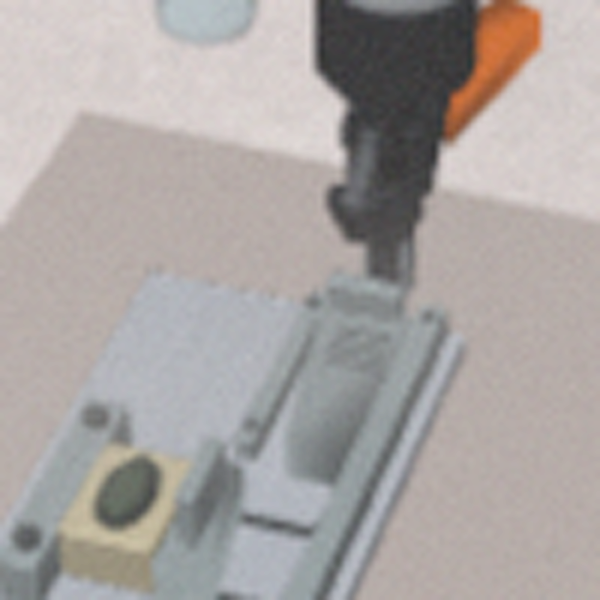

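View pics/top3.png

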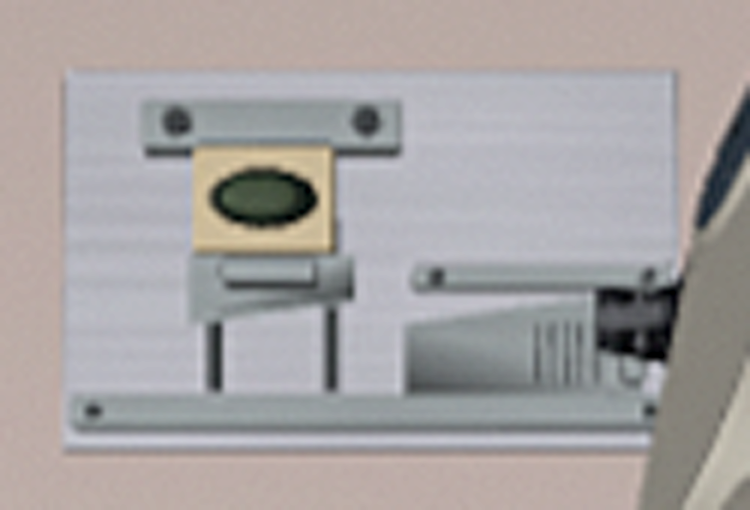

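Call:
jog_arm(
  moves=[
    {"grip": 1,"translation": [0,-0.002,0.0002],"twist": [0,0,0]},
    {"grip": 1,"translation": [0,-0.002,0.0002],"twist": [0,0,0]},
    {"grip": 1,"translation": [0,-0.002,0.0002],"twist": [0,0,0]},
    {"grip": 1,"translation": [0,-0.002,0.0002],"twist": [0,0,0]},
    {"grip": 1,"translation": [0,-0.002,0.0002],"twist": [0,0,0]},
    {"grip": 1,"translation": [0,-0.002,0.0002],"twist": [0,0,0]},
  ],
)

```text
clock: 7.4
eef_pos: [565.6, -117.1, 21.7]
tcp_rot: [-3.042, 0.0, 0.024]
contact_force: [0.9, 0.6, -0.1]
opening: -0.001
```

Call:
jog_arm(
  moves=[
    {"grip": 1,"translation": [0,-0.002,0.0002],"twist": [0,0,0]},
    {"grip": 1,"translation": [0,-0.002,0.0002],"twist": [0,0,0]},
    {"grip": 1,"translation": [0,-0.002,0.0002],"twist": [0,0,0]},
  ],
)

```text
clock: 7.65
eef_pos: [565.6, -111.3, 21.7]
tcp_rot: [-3.042, -0.0, 0.024]
contact_force: [0.8, -2.1, -0.1]
opening: 0.005
```

Call:
jog_arm(
  moves=[
    {"grip": 1,"translation": [0,-0.002,0.0002],"twist": [0,0,0]},
    {"grip": 1,"translation": [0,-0.002,0.0002],"twist": [0,0,0]},
    {"grip": 1,"translation": [0,-0.002,0.0002],"twist": [0,0,0]},
  ],
)

```text
clock: 7.9
eef_pos: [565.4, -105.1, 21.7]
tcp_rot: [-3.042, -0.0, 0.024]
contact_force: [-0.8, -1.5, -0.1]
opening: -0.001
```

Call:
jog_arm(
  moves=[
    {"grip": 1,"translation": [0,-0.003,0.0003],"twist": [0,0,0]},
    {"grip": 1,"translation": [0,-0.003,0.0003],"twist": [0,0,0]},
    {"grip": 1,"translation": [0,-0.003,0.0003],"twist": [0,0,0]},
    {"grip": 1,"translation": [0,-0.003,0.0003],"twist": [0,0,0]},
    {"grip": 1,"translation": [0,-0.003,0.0003],"twist": [0,0,0]},
    {"grip": 1,"translation": [0,-0.003,0.0003],"twist": [0,0,0]},
    {"grip": 1,"translation": [0,-0.003,0.0003],"twist": [0,0,0]},
    {"grip": 1,"translation": [0,-0.003,0.0003],"twist": [0,0,0]},
    {"grip": 1,"translation": [0,-0.003,0.0003],"twist": [0,0,0]},
    {"grip": 1,"translation": [0,-0.003,0.0003],"twist": [0,0,0]},
  ],
)

```text
clock: 8.73
eef_pos: [564.6, -74.8, 21.7]
tcp_rot: [-3.042, 0.0, 0.024]
contact_force: [0.1, -2.1, 0.3]
opening: 0.001
```

Call:
jog_arm(
  moves=[
    {"grip": 1,"translation": [0,-0.003,0.0003],"twist": [0,0,0]},
    {"grip": 1,"translation": [0,-0.003,0.0003],"twist": [0,0,0]},
    {"grip": 1,"translation": [0,-0.003,0.0003],"twist": [0,0,0]},
    {"grip": 1,"translation": [0,-0.003,0.0003],"twist": [0,0,0]},
    {"grip": 1,"translation": [0,-0.003,0.0003],"twist": [0,0,0]},
    {"grip": 1,"translation": [0,-0.003,0.0003],"twist": [0,0,0]},
  ],
)

```text
clock: 9.23
eef_pos: [564.1, -56.7, 21.7]
tcp_rot: [-3.042, 0.0, 0.024]
contact_force: [-0.1, -2.3, -0.9]
opening: 0.0
```

```bash
python3 - <<'E'
from h import *
for n in ("side","top"):
    p,d=r.grab_frame(n)
    np.savez(f"{n}4.npz",p=p,d=d)
    c=p[160:260,195:295] if n=="side" else p[130:215,220:345]
    cv2.imwrite(f"pics/{n}4.png",np.clip(cv2.resize(c[:,:,::-1],None,fx=6,fy=6,interpolation=cv2.INTER_CUBIC)*1.4,0,255).astype(np.uint8))
s=r.sense();print(s['clock'],s['eef_pos'],s['tcp_rot'],s['contact_force'])
E
```

```text
9.3333 [564.06523088 -56.39108936  21.67713702] [-3.04121695e+00  2.72823025e-04  2.40868709e-02] [ 0.64707671 -0.32116886 -0.40419408]
```

View pics/side4.png

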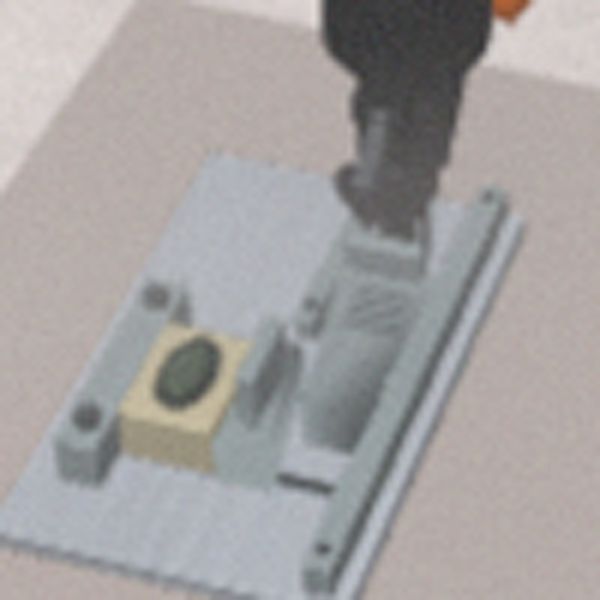

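View pics/top4.png

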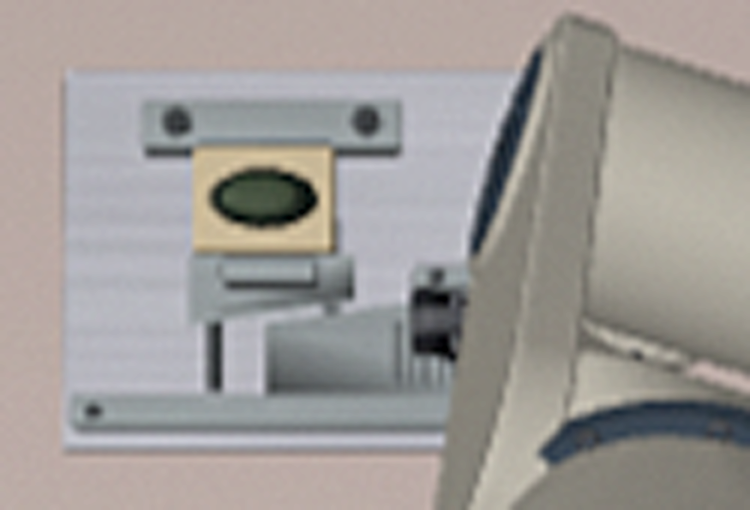

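Call:
jog_arm(
  moves=[
    {"grip": 1,"translation": [0,-0.002,0.0002],"twist": [0,0,0]},
    {"grip": 1,"translation": [0,-0.002,0.0002],"twist": [0,0,0]},
    {"grip": 1,"translation": [0,-0.002,0.0002],"twist": [0,0,0]},
    {"grip": 1,"translation": [0,-0.002,0.0002],"twist": [0,0,0]},
    {"grip": 1,"translation": [0,-0.002,0.0002],"twist": [0,0,0]},
    {"grip": 1,"translation": [0,-0.002,0.0002],"twist": [0,0,0]},
    {"grip": 1,"translation": [0,-0.002,0.0002],"twist": [0,0,0]},
    {"grip": 1,"translation": [0,-0.002,0.0002],"twist": [0,0,0]},
    {"grip": 1,"translation": [0,-0.002,0.0002],"twist": [0,0,0]},
    {"grip": 1,"translation": [0,-0.002,0.0002],"twist": [0,0,0]},
  ],
)

```text
clock: 10.17
eef_pos: [563.7, -36.7, 21.7]
tcp_rot: [-3.042, -0.0, 0.024]
contact_force: [0.3, -2.8, 0.0]
opening: -0.002
```

Call:
jog_arm(
  moves=[
    {"grip": 1,"translation": [0,-0.001,0.0001],"twist": [0,0,0]},
    {"grip": 1,"translation": [0,-0.001,0.0001],"twist": [0,0,0]},
    {"grip": 1,"translation": [0,-0.001,0.0001],"twist": [0,0,0]},
    {"grip": 1,"translation": [0,-0.001,0.0001],"twist": [0,0,0]},
  ],
)

```text
clock: 10.5
eef_pos: [563.6, -32.9, 21.7]
tcp_rot: [-3.042, 0.0, 0.024]
contact_force: [0.2, -2.3, 0.3]
opening: 0.002
```

Call:
jog_arm(
  moves=[
    {"grip": 1,"translation": [0,-0.001,0.0001],"twist": [0,0,0]},
    {"grip": 1,"translation": [0,-0.001,0.0001],"twist": [0,0,0]},
    {"grip": 1,"translation": [0,-0.001,0.0001],"twist": [0,0,0]},
    {"grip": 1,"translation": [0,-0.001,0.0001],"twist": [0,0,0]},
  ],
)

```text
clock: 10.83
eef_pos: [563.5, -28.8, 21.7]
tcp_rot: [-3.042, 0.0, 0.024]
contact_force: [-0.1, -1.2, 0.0]
opening: 0.002
```

Call:
jog_arm(
  moves=[
    {"grip": 1,"translation": [0,-0.001,0.0001],"twist": [0,0,0]},
    {"grip": 1,"translation": [0,-0.001,0.0001],"twist": [0,0,0]},
    {"grip": 1,"translation": [0,-0.001,0.0001],"twist": [0,0,0]},
    {"grip": 1,"translation": [0,-0.001,0.0001],"twist": [0,0,0]},
  ],
)

```text
clock: 11.17
eef_pos: [563.4, -24.8, 21.7]
tcp_rot: [-3.042, -0.0, 0.024]
contact_force: [-0.2, -1.6, -0.1]
opening: -0.003
```

Call:
jog_arm(
  moves=[
    {"grip": 1,"translation": [0,-0.001,0.0001],"twist": [0,0,0]},
    {"grip": 1,"translation": [0,-0.001,0.0001],"twist": [0,0,0]},
    {"grip": 1,"translation": [0,-0.001,0.0001],"twist": [0,0,0]},
  ],
)

```text
clock: 11.42
eef_pos: [563.3, -21.8, 21.7]
tcp_rot: [-3.042, 0.0, 0.024]
contact_force: [0.2, -2.4, 0.2]
opening: -0.002
```

Call:
jog_arm(
  moves=[
    {"grip": 1,"translation": [0,-0.001,0.0001],"twist": [0,0,0]},
    {"grip": 1,"translation": [0,-0.001,0.0001],"twist": [0,0,0]},
    {"grip": 1,"translation": [0,-0.001,0.0001],"twist": [0,0,0]},
  ],
)

```text
clock: 11.67
eef_pos: [563.3, -18.8, 21.7]
tcp_rot: [-3.042, 0.0, 0.024]
contact_force: [0.0, -2.4, -0.7]
opening: 0.001
```

Call:
jog_arm(
  moves=[
    {"grip": 1,"translation": [0,-0.001,0.0001],"twist": [0,0,0]},
    {"grip": 1,"translation": [0,-0.001,0.0001],"twist": [0,0,0]},
  ],
)

```text
clock: 11.83
eef_pos: [563.2, -16.8, 21.7]
tcp_rot: [-3.042, 0.0, 0.024]
contact_force: [-0.3, -2.0, 0.4]
opening: -0.002
```

Call:
jog_arm(
  moves=[
    {"grip": 1,"translation": [0,-0.001,0.0001],"twist": [0,0,0]},
    {"grip": 1,"translation": [0,-0.001,0.0001],"twist": [0,0,0]},
  ],
)

```text
clock: 12.0
eef_pos: [563.2, -14.8, 21.7]
tcp_rot: [-3.042, -0.0, 0.024]
contact_force: [-1.2, -1.9, -0.6]
opening: 0.001
```

Call:
jog_arm(
  moves=[
    {"grip": 1,"translation": [0,-0.001,0.0001],"twist": [0,0,0]},
    {"grip": 1,"translation": [0,-0.001,0.0001],"twist": [0,0,0]},
    {"grip": 1,"translation": [0,-0.001,0.0001],"twist": [0,0,0]},
  ],
)

```text
clock: 12.25
eef_pos: [563.1, -11.7, 21.7]
tcp_rot: [-3.042, 0.0, 0.024]
contact_force: [0.5, -2.4, 0.5]
opening: 0.002
```

Call:
jog_arm(
  moves=[
    {"grip": 1,"translation": [0,-0.001,0.0001],"twist": [0,0,0]},
    {"grip": 1,"translation": [0,-0.001,0.0001],"twist": [0,0,0]},
  ],
)

```text
clock: 12.42
eef_pos: [563.0, -9.7, 21.7]
tcp_rot: [-3.042, 0.0, 0.024]
contact_force: [0.4, -2.9, 0.5]
opening: 0.001
```

Call:
jog_arm(
  moves=[
    {"grip": 1,"translation": [0,-0.001,0.0001],"twist": [0,0,0]},
    {"grip": 1,"translation": [0,-0.001,0.0001],"twist": [0,0,0]},
  ],
)

```text
clock: 12.58
eef_pos: [562.8, -7.8, 21.7]
tcp_rot: [-3.042, 0.0, 0.024]
contact_force: [-1.2, -3.6, 1.0]
opening: 0.002
```

Call:
jog_arm(
  moves=[
    {"grip": 1,"translation": [0,-0.001,0.0001],"twist": [0,0,0]},
  ],
)

```text
clock: 12.67
eef_pos: [562.7, -6.9, 21.7]
tcp_rot: [-3.042, 0.0, 0.024]
contact_force: [-0.8, -4.8, 0.2]
opening: -0.002
```

Call:
jog_arm(
  moves=[
    {"grip": 1,"translation": [0,-0.0005,5e-05],"twist": [0,0,0]},
    {"grip": 1,"translation": [0,-0.0005,5e-05],"twist": [0,0,0]},
  ],
)

```text
clock: 12.83
eef_pos: [562.5, -6.0, 21.7]
tcp_rot: [-3.042, 0.001, 0.024]
contact_force: [-1.8, -6.1, 1.7]
opening: 0.001
```

Call:
jog_arm(
  moves=[
    {"grip": 1,"translation": [0,-0.0005,5e-05],"twist": [0,0,0]},
    {"grip": 1,"translation": [0,-0.0005,5e-05],"twist": [0,0,0]},
  ],
)

```text
clock: 13.0
eef_pos: [562.4, -5.1, 21.7]
tcp_rot: [-3.042, 0.001, 0.024]
contact_force: [-3.3, -6.2, 2.2]
opening: -0.0
```

Call:
jog_arm(
  moves=[
    {"grip": 1,"translation": [0,0.002,-0.0002],"twist": [0,0,0]},
    {"grip": 1,"translation": [0,0.003,-0.0003],"twist": [0,0,0]},
    {"grip": 1,"translation": [-0.001,0,0],"twist": [0,0,0]},
    {"grip": 1,"translation": [0,0,0],"twist": [0,0,0]},
  ],
)

```text
clock: 13.33
eef_pos: [562.0, -9.8, 21.7]
tcp_rot: [-3.041, 0.0, 0.023]
contact_force: [-0.4, 0.0, -0.3]
opening: 0.004
```

Call:
jog_arm(
  moves=[
    {"grip": 1,"translation": [0,-0.001,0.0001],"twist": [0,0,0]},
    {"grip": 1,"translation": [0,-0.001,0.0001],"twist": [0,0,0]},
  ],
)

```text
clock: 13.5
eef_pos: [562.0, -7.7, 21.7]
tcp_rot: [-3.041, -0.0, 0.024]
contact_force: [-0.1, 0.8, -0.0]
opening: -0.002
```

Call:
jog_arm(
  moves=[
    {"grip": 1,"translation": [0,-0.001,0.0001],"twist": [0,0,0]},
    {"grip": 1,"translation": [0,-0.0005,5e-05],"twist": [0,0,0]},
  ],
)

```text
clock: 13.67
eef_pos: [562.0, -6.1, 21.7]
tcp_rot: [-3.042, -0.0, 0.024]
contact_force: [0.4, 0.2, 0.5]
opening: 0.0
```

Call:
jog_arm(
  moves=[
    {"grip": 1,"translation": [0,-0.0005,5e-05],"twist": [0,0,0]},
    {"grip": 1,"translation": [0,-0.0005,5e-05],"twist": [0,0,0]},
  ],
)

```text
clock: 13.83
eef_pos: [562.0, -5.2, 21.7]
tcp_rot: [-3.042, -0.0, 0.024]
contact_force: [0.3, -1.0, -0.2]
opening: 0.002
```

Call:
jog_arm(
  moves=[
    {"grip": 1,"translation": [0,-0.0005,5e-05],"twist": [0,0,0]},
    {"grip": 1,"translation": [0,-0.0005,5e-05],"twist": [0,0,0]},
  ],
)

```text
clock: 14.0
eef_pos: [561.9, -4.6, 21.7]
tcp_rot: [-3.042, 0.0, 0.024]
contact_force: [-0.4, -3.4, 0.6]
opening: -0.002
```

Call:
jog_arm(
  moves=[
    {"grip": 1,"translation": [0,-0.0005,5e-05],"twist": [0,0,0]},
    {"grip": 1,"translation": [0,-0.0005,5e-05],"twist": [0,0,0]},
  ],
)

```text
clock: 14.17
eef_pos: [561.8, -3.6, 21.7]
tcp_rot: [-3.042, 0.0, 0.024]
contact_force: [-1.6, -5.5, 0.1]
opening: 0.0
```

Call:
jog_arm(
  moves=[
    {"grip": 1,"translation": [0,-0.0005,5e-05],"twist": [0,0,0]},
    {"grip": 1,"translation": [0,-0.0005,5e-05],"twist": [0,0,0]},
  ],
)

```text
clock: 14.33
eef_pos: [561.6, -2.6, 21.7]
tcp_rot: [-3.042, 0.0, 0.024]
contact_force: [-2.3, -6.2, 2.4]
opening: -0.004
```

Call:
jog_arm(
  moves=[
    {"grip": 1,"translation": [0,0.002,-0.0002],"twist": [0,0,0]},
    {"grip": 1,"translation": [-0.0008,0.003,-0.0003],"twist": [0,0,0]},
    {"grip": 1,"translation": [0,0,0],"twist": [0,0,0]},
  ],
)

```text
clock: 14.58
eef_pos: [561.2, -7.5, 21.7]
tcp_rot: [-3.041, -0.0, 0.023]
contact_force: [0.5, -0.1, -0.3]
opening: -0.003
```

```bash
python3 - <<'E'
from h import *
for n in ("side","top"):
    p,d=r.grab_frame(n)
    np.savez(f"{n}5.npz",p=p,d=d)
    c=p[160:260,195:295] if n=="side" else p[130:215,220:345]
    cv2.imwrite(f"pics/{n}5.png",np.clip(cv2.resize(c[:,:,::-1],None,fx=6,fy=6,interpolation=cv2.INTER_CUBIC)*1.4,0,255).astype(np.uint8))
s=r.sense();print(s['clock'],s['eef_pos'],s['tcp_rot'],s['contact_force'])
E
```

```text
14.6833 [561.29159713  -7.30930468  21.73902428] [-3.04134792e+00 -1.60345162e-04  2.34213733e-02] [0.5767898  0.75478786 0.55182279]
```

View pics/side5.png

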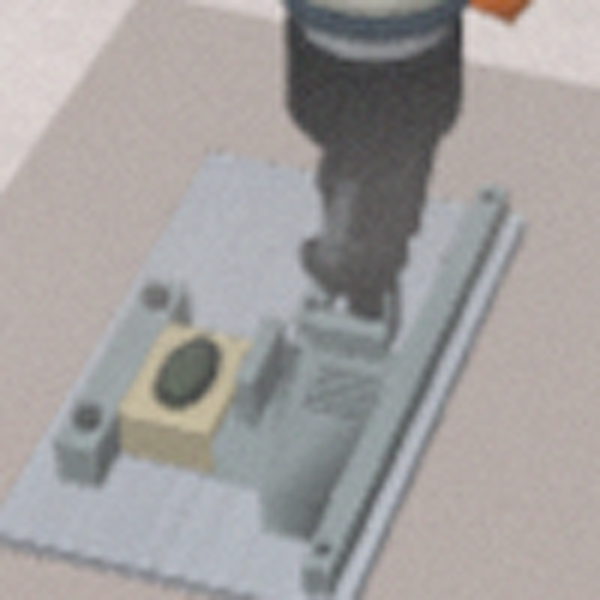

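View pics/top5.png

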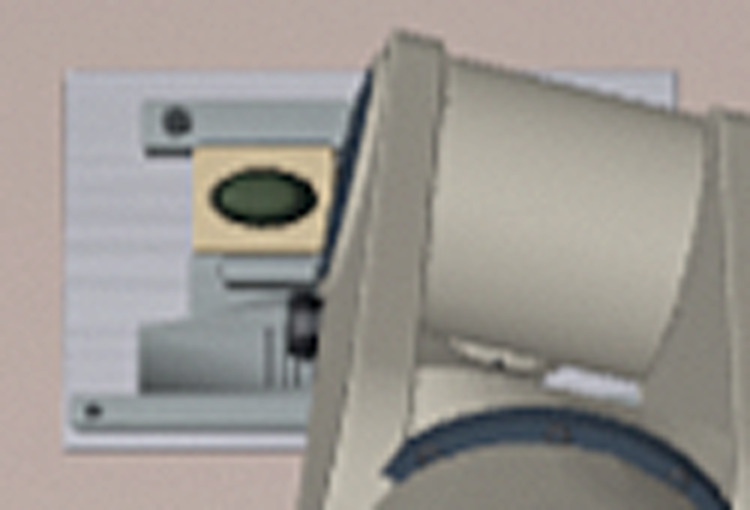

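Call:
jog_arm(
  moves=[
    {"grip": 1,"translation": [0,-0.002,0.0002],"twist": [0,0,0]},
    {"grip": 1,"translation": [0,-0.002,0.0002],"twist": [0,0,0]},
    {"grip": 1,"translation": [0,-0.0005,5e-05],"twist": [0,0,0]},
    {"grip": 1,"translation": [0,-0.0005,5e-05],"twist": [0,0,0]},
  ],
)

```text
clock: 15.02
eef_pos: [561.1, -2.6, 21.7]
tcp_rot: [-3.042, -0.0, 0.024]
contact_force: [-0.2, -6.9, 0.0]
opening: -0.003
```

Call:
jog_arm(
  moves=[
    {"grip": 1,"translation": [-0.0001,-0.0005,5e-05],"twist": [0,0,0]},
    {"grip": 1,"translation": [-0.0001,-0.0005,5e-05],"twist": [0,0,0]},
  ],
)

```text
clock: 15.18
eef_pos: [561.2, -2.4, 21.8]
tcp_rot: [-3.043, -0.001, 0.025]
contact_force: [-0.2, -11.2, 0.2]
opening: -0.0
```

Call:
jog_arm(
  moves=[
    {"grip": 1,"translation": [-0.0001,-0.0005,5e-05],"twist": [0,0,0]},
    {"grip": 1,"translation": [-0.0001,-0.0005,5e-05],"twist": [0,0,0]},
  ],
)

```text
clock: 15.35
eef_pos: [561.1, -2.2, 21.8]
tcp_rot: [-3.044, -0.001, 0.025]
contact_force: [-1.2, -18.0, 0.3]
opening: -0.003
```

Call:
jog_arm(
  moves=[
    {"grip": 1,"translation": [-0.0001,-0.0005,5e-05],"twist": [0,0,0]},
    {"grip": 1,"translation": [-0.0001,-0.0005,5e-05],"twist": [0,0,0]},
  ],
)

```text
clock: 15.52
eef_pos: [561.2, -1.9, 21.8]
tcp_rot: [-3.045, -0.002, 0.025]
contact_force: [0.1, -23.4, 0.1]
opening: 0.003
```

Call:
jog_arm(
  moves=[
    {"grip": 1,"translation": [0,0.001,-0.0001],"twist": [0,0,0]},
    {"grip": 1,"translation": [0,0.001,-0.0001],"twist": [0,0,0]},
    {"grip": 1,"translation": [0,0.001,-0.0001],"twist": [0,0,0]},
    {"grip": 1,"translation": [0,0.002,-0.0002],"twist": [0,0,0]},
    {"grip": 1,"translation": [0,0.003,-0.0003],"twist": [0,0,0]},
    {"grip": 1,"translation": [0,0.01,-0.001],"twist": [0,0,0]},
    {"grip": 1,"translation": [0,0.005,0],"twist": [0,0,0]},
  ],
)

```text
clock: 16.1
eef_pos: [561.0, -23.2, 21.3]
tcp_rot: [-3.042, -0.0, 0.024]
contact_force: [-0.2, 0.2, 0.3]
opening: 0.002
```

```bash
python3 - <<'E'
from h import *
for n in ("side","top"):
    p,d=r.grab_frame(n)
    np.savez(f"{n}6.npz",p=p,d=d)
    c=p[160:260,195:295] if n=="side" else p[130:215,220:345]
    cv2.imwrite(f"pics/{n}6.png",np.clip(cv2.resize(c[:,:,::-1],None,fx=6,fy=6,interpolation=cv2.INTER_CUBIC)*1.4,0,255).astype(np.uint8))
s=r.sense();print(s['clock'],s['eef_pos'],s['tcp_rot'],s['contact_force'])
E
```

```text
16.2 [561.01282226 -23.36242936  21.17272232] [-3.04164501e+00 -3.71267464e-05  2.28120520e-02] [-0.59323874  0.45593919 -0.20554893]
```

View pics/side6.png

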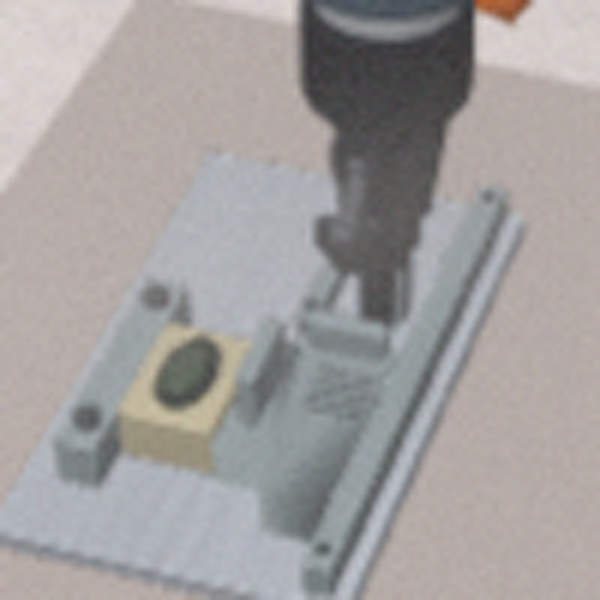

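View pics/top6.png

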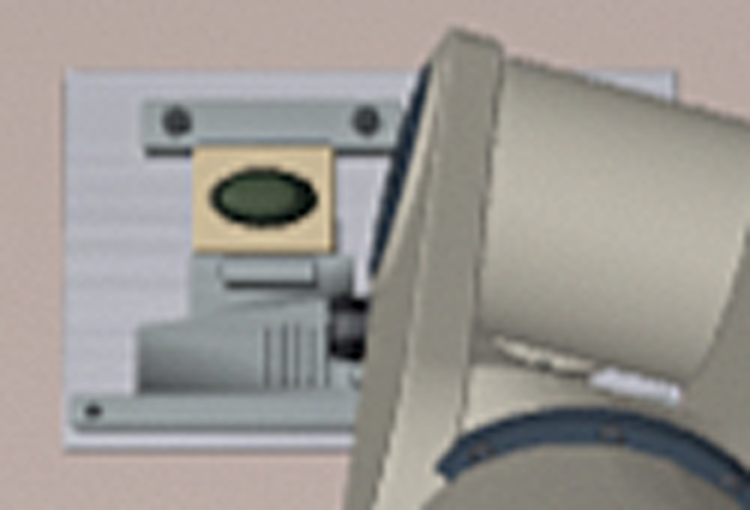

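Call:
jog_arm(
  moves=[
    {"grip": 1,"translation": [0,-0.005,0],"twist": [0,0,0]},
    {"grip": 1,"translation": [0,-0.008,0.0015],"twist": [0,0,0]},
    {"grip": 1,"translation": [0,-0.005,0.0005],"twist": [0,0,0]},
    {"grip": 1,"translation": [0,-0.001,0.0001],"twist": [0,0,0]},
    {"grip": 1,"translation": [0,0,0],"twist": [0,0,0]},
    {"grip": 1,"translation": [0,0,0],"twist": [0,0,0]},
  ],
)

```text
clock: 16.7
eef_pos: [560.4, -2.8, 21.0]
tcp_rot: [-3.041, 0.0, 0.024]
contact_force: [-0.2, 0.4, -0.3]
opening: 0.006
```

Call:
jog_arm(
  moves=[
    {"grip": 1,"translation": [0,-0.0005,5e-05],"twist": [0,0,0]},
    {"grip": 1,"translation": [0,0,0],"twist": [0,0,0]},
  ],
)

```text
clock: 16.87
eef_pos: [560.5, -2.6, 21.0]
tcp_rot: [-3.041, -0.0, 0.024]
contact_force: [-0.1, -0.2, -0.5]
opening: 0.003
```

Call:
jog_arm(
  moves=[
    {"grip": 1,"translation": [0,-0.0005,5e-05],"twist": [0,0,0]},
    {"grip": 1,"translation": [0,0,0],"twist": [0,0,0]},
  ],
)

```text
clock: 17.03
eef_pos: [560.5, -2.5, 21.1]
tcp_rot: [-3.042, -0.0, 0.024]
contact_force: [-0.2, -2.1, 0.2]
opening: 0.0
```

Call:
jog_arm(
  moves=[
    {"grip": 1,"translation": [0,-0.0005,5e-05],"twist": [0,0,0]},
    {"grip": 1,"translation": [0,-0.0003,3e-05],"twist": [0,0,0]},
  ],
)

```text
clock: 17.2
eef_pos: [560.5, -2.3, 21.0]
tcp_rot: [-3.043, -0.0, 0.024]
contact_force: [-1.1, -9.0, 1.2]
opening: 0.0
```

Call:
jog_arm(
  moves=[
    {"grip": 1,"translation": [0,-0.0005,5e-05],"twist": [0,0,0]},
    {"grip": 1,"translation": [0,0,0],"twist": [0,0,0]},
  ],
)

```text
clock: 17.37
eef_pos: [560.5, -2.2, 21.0]
tcp_rot: [-3.043, -0.0, 0.024]
contact_force: [-1.1, -11.5, 1.1]
opening: 0.001
```

Call:
jog_arm(
  moves=[
    {"grip": 1,"translation": [0,-0.0004,4e-05],"twist": [0,0,0]},
    {"grip": 1,"translation": [0,0,0],"twist": [0,0,0]},
  ],
)

```text
clock: 17.53
eef_pos: [560.5, -2.2, 21.1]
tcp_rot: [-3.044, -0.0, 0.025]
contact_force: [-0.4, -11.5, 0.8]
opening: 0.003
```

Call:
jog_arm(
  moves=[
    {"grip": 1,"translation": [0,0.0005,-5e-05],"twist": [0,0,0]},
    {"grip": 1,"translation": [0,0.0005,-5e-05],"twist": [0,0,0]},
    {"grip": 1,"translation": [0,0.001,-0.0001],"twist": [0,0,0]},
    {"grip": 1,"translation": [0,0.002,-0.0002],"twist": [0,0,0]},
    {"grip": 1,"translation": [0,0.01,-0.001],"twist": [0,0,0]},
    {"grip": 1,"translation": [0,0.02,-0.004],"twist": [0,0,0]},
    {"grip": 1,"translation": [0,0.02,-0.03],"twist": [0,0,0]},
    {"grip": 1,"translation": [0,0.02,-0.04],"twist": [0,0,0]},
    {"grip": 1,"translation": [-0.01,0.03,-0.03],"twist": [0,0,0]},
    {"grip": 1,"translation": [-0.02,0.03,-0.02],"twist": [0,0,0]},
  ],
)

```text
clock: 18.37
eef_pos: [536.9, -146.0, 131.7]
tcp_rot: [-3.043, -0.005, 0.025]
contact_force: [0.6, -0.6, -0.8]
opening: -0.0
```

Call:
jog_arm(
  moves=[
    {"grip": 1,"translation": [-0.02,0.03,-0.015],"twist": [0,0,0]},
    {"grip": 1,"translation": [-0.02,0.03,-0.015],"twist": [0,0,0]},
    {"grip": 1,"translation": [-0.02,0.03,0],"twist": [0,0,0]},
    {"grip": 1,"translation": [-0.02,0.03,0],"twist": [0,0,0]},
    {"grip": 1,"translation": [-0.02,0.03,0],"twist": [0,0,0]},
    {"grip": 1,"translation": [-0.02,0.03,0],"twist": [0,0,0]},
    {"grip": 1,"translation": [0,0,0],"twist": [0,0,0]},
    {"grip": 1,"translation": [0,0,0],"twist": [0,0,0]},
  ],
)

```text
clock: 19.03
eef_pos: [417.4, -330.5, 140.4]
tcp_rot: [-3.041, 0.0, 0.02]
contact_force: [0.3, 0.4, -0.6]
opening: 0.003
```

```bash
python3 - <<'E'
from h import *
for n in ("side","top"):
    p,d=r.grab_frame(n)
    np.savez(f"{n}7.npz",p=p,d=d)
    cv2.imwrite(f"pics/{n}7f.png",p[:,:,::-1])
    c=p[160:260,195:295] if n=="side" else p[130:215,220:345]
    cv2.imwrite(f"pics/{n}7.png",np.clip(cv2.resize(c[:,:,::-1],None,fx=6,fy=6,interpolation=cv2.INTER_CUBIC)*1.4,0,255).astype(np.uint8))
s=r.sense();print(s['clock'],s['eef_pos'],s['tcp_rot'],s['contact_force'])
E
```

```text
19.1333 [ 418.5693441  -328.82278322  140.50323718] [-3.04106236e+00 -8.35345989e-05  2.29799662e-02] [ 0.52440433 -0.11414045  0.06296365]
```

View pics/side7.png

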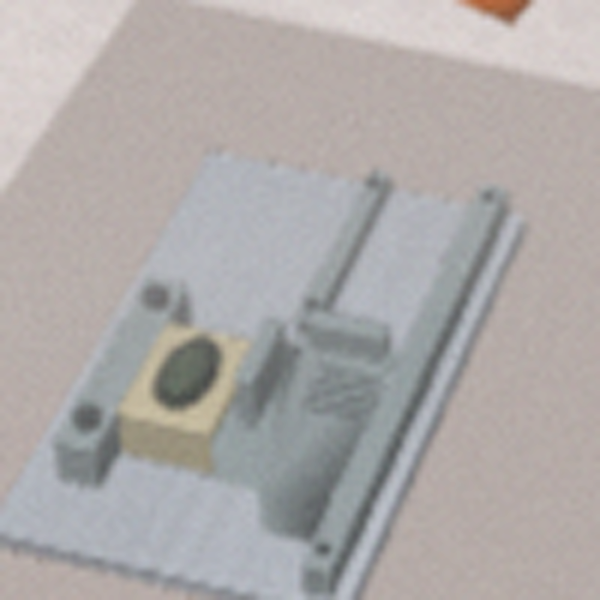

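View pics/top7.png

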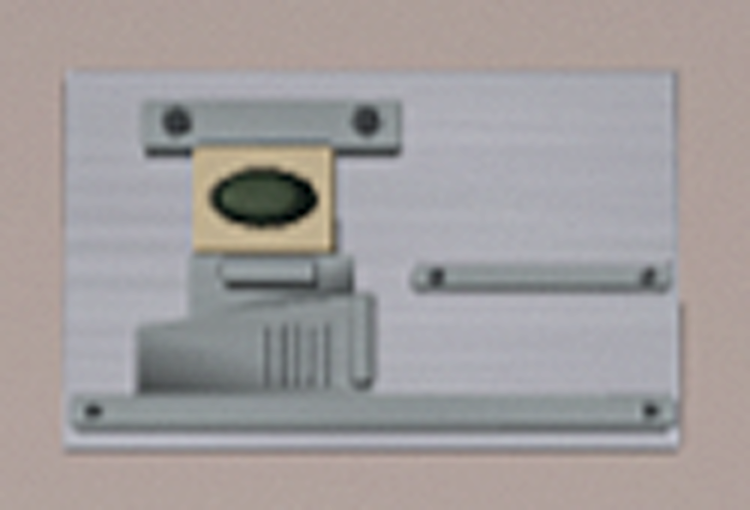

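View pics/top7f.png

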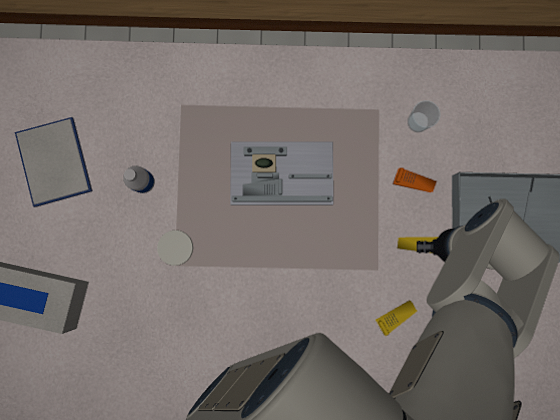

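```bash
python3 - <<'E'
from h import *
a,b=[np.load(f"side{i}.npz")["p"].astype(int) for i in (6,7)]
print("mean abs diff wedge front/bar/block", abs(a-b)[215:250,205:250].mean(), "noise ref", abs(a-b)[250:300,160:200].mean())
print(r.sign_off())
E
```

```text
mean abs diff wedge front/bar/block 1.7003174603174602 noise ref 1.53
the job is handed in; nothing more can be done
None
```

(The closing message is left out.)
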